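# Switch off the stirrer under the beaker

### The arm

A 6-joint arm with a two-finger parallel gripper is mounted at the origin on a cart in front of the work surface, level with it; the furniture and walls round the work are solid. World frame = base frame: x ahead of the robot, y to its left, z up, the work surface at z = 0. Lengths are in m, angles in rad, forces in N, time in s.
With the tool pointing down it reaches from about 0.35 to 0.975 m from the base axis. Payload 4.9 kg.
Tool frame: the origin (TCP) lies midway between the tips of the shut fingers; the grasp point (between the pads) lies 19 mm behind it; z points along the fingers, y is the line along which they close (so a half turn about z gives the same grasp; the last joint's range is limited). The gripper opens to 85 mm and grips with 20 to 120 N. Pads are 22 mm wide; open, the fingers measure 114 mm over their backs; the gripper's body (76 mm by 85 mm) begins 54 mm behind the grasp point. The pads swing forward as they close: fully open they stand 13 mm farther back than shut.
Start: joints at [1.044, 0.053, 1.613, -0, 1.476, -0.119], TCP at [0.248, 0.574, 0.192] pointing down, gripper open.
Joint ranges: [-3.01, 3.01], [-1.01, 2.22], [0.06, 2.58], [-1.02, 4.17], [0.09, 2.62], [-3.14, 3.14]. Speed limits (rad/s): [2.57, 2.57, 3.14, 3.14, 3.14, 3.14].

### API

Orientations are given as a rotation vector (axis times angle).
In Python, from station import ctrl, optics, job gives the robot as it stands.
- The arm moves only by the shell command python3 -m jog 'ROWS' [OPENING] [FORCE]. ROWS is JSON, a list of rows, each a list of 2 entries, a list of its own where there are three numbers: the shift along the tool's x, y, z in m, then the turn, a rotation vector about the tool's x, y, z in rad. A call has 1 to 5 rows; each row is the pose to reach, as a shift and turn from the pose commanded when the call began, along the tool's axes at that moment; what a row does not reach only later rows make up. A row lasts 1/10 s, in which the tool goes at most 50 mm and 8.59 degrees, less where a joint would pass 70% of its speed; a pose out of reach is approached as far as the arm can. A call with a gripper value outside its range is refused whole. OPENING is the opening, from 0 (shut) to 1 (fully open), set as the call begins (- or left out, the last holds). The fingers move at their own pace and stop on an object; FORCE is the grip in N (left out, the last holds). Time passes only in rows, so rows that repeat a pose let the fingers close. It gives the time, the measured TCP pose, the force, the opening and the grip force at its end, in the units of the state.
- ctrl.get_obs(): the state, without advancing time (a new reading comes with each control period).
- optics.get_image(name): name is "side" or "top"; returns a dict with "image" (384x512x3 uint8, blue, green, red), "fx", "fy", "cx", "cy" (pixels), "D" ([k1, k2, p1, p2, k3] as OpenCV has them; the pictures are not rectified), "rvec" (rotation vector, rad) and "tvec" (3), from world to camera coordinates, as OpenCV has them. Camera axes: x right, y down, z forward; pixel columns grow to the right and rows downward; lengths in m; the calibration is good to about 2 mm. A picture is of the moment at which its call begins. There is no depth.
- job.finish_job(): hands the job in; it is judged then, once.
The state is a dict: "t": time; "q": joint angles; "dq": joint speeds; "effort": joint torques, N m; "tool_pos": TCP position; "tool_rot": TCP orientation; "contact_force": force on the tool from outside, world axes, zero at the start; "wrist_torque": the same for the moment, N m; "opening": finger opening in m; "grip_force": force on a finger pad.
Only numpy, scipy, OpenCV 4.12 (cv2) and the standard library are available. Lean on these libraries where they do the work, as an engineer would, in place of code of your own. Each camera call takes 0.05 s, during which the arm holds its last target. There are 200 camera calls.

### The job

The mixing in the beaker is finished: turn the speed knob of the stirrer that carries the beaker anticlockwise all the way to its off stop (pointer at the red dot), then let go. Leave the other stirrer's knob as it is, and leave the beaker standing where it is.

Things in the scene. Friction and masses are not known exactly. Their poses are not given: they have to be found in the camera images.
- stirrer_a_speed (a joint): speed knob of the stirrer under the beaker, rad: 0 = off stop (rigid), grows clockwise seen from above; starts between 0.5 and 1.45, stays where left, turns with about 0.05 N m. Stirrer: fixed white box 215 x 120 x 45 mm, round white plate (104 mm across, top 51 mm up) towards its far end, black knob on top towards its near end. Red dot on the dial: off; white dots follow clockwise
- stirrer_a_grip (a point): point on that knob's upright axis, 79 mm above the worktop, the height to grip; turns with the knob. Knob: black round skirt 42 mm across, its top 54 mm above the worktop, with an upright grip bar 40 mm long, 14 mm thick, top 88 mm above the worktop. x: along the bar (white pointer line at its -x end), y: across the bar (pinch here), z: up
- stirrer_b_pointer (a point): to be left alone: pointer end of the same kind of knob on the other, identical stirrer, which carries a white bottle with a blue cap; 20 mm off that knob's axis, 79 mm above the worktop, axes as for the first knob. The stirrers stand side by side, either one on the left
- beaker: clear plastic beaker, 75 mm across, 93 mm high, standing loose on the plate of its stirrer, its axis about 124 mm from the knob's axis, on the side away from the robot; origin at the centre of its underside, z up along its axis

How it is judged:
By the outcome, as a careful person would: the job done as asked, in the order asked, and still so for the second after the job is handed in, with the robot touching nothing.
It also fails if it takes over 29 s, if anything falls off the work surface, if the arm or the gripper's body presses on something with over 40 N, if the wrist force passes 120 N, or if a joint passes its speed limit or range.

## Working session

There is one attempt and no reset: what is moved stays moved. The work goes in short steps, Python scripts to look and compute and a shell command to move; the robot and the scene stay as the last step left them, time stands still between calls to the robot, and variables do not carry over. Pictures are saved under pics/ and viewed, at most 10 in all, crops included, and the job is handed in when it is done.

```bash
ls; mkdir -p pics
python3 - <<'E'
from station import ctrl, optics
import cv2, pickle
for n in("top","side"):
    d=optics.get_image(n); pickle.dump(d,open(f"{n}0.pkl","wb")); cv2.imwrite(f"pics/{n}0.png",cv2.resize(d["image"],(768,576),interpolation=cv2.INTER_CUBIC))
o=ctrl.get_obs(); print(o["t"],o["tool_pos"],o["tool_rot"],o["opening"])
E
```

```text
pics
0.1 [0.24754155 0.57318779 0.19046725] [-6.36028952e-01 -3.07591270e+00  2.80684089e-03] 0.08563164587830512
```

View pics/top0.png

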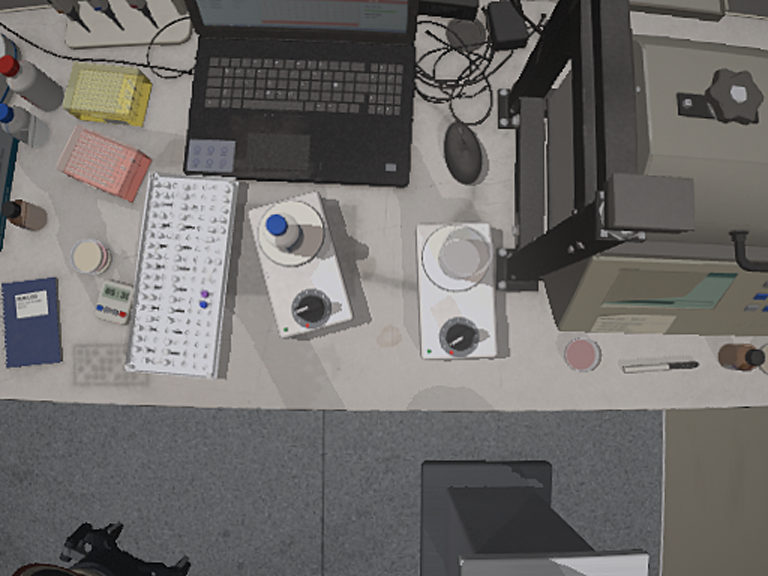

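View pics/side0.png

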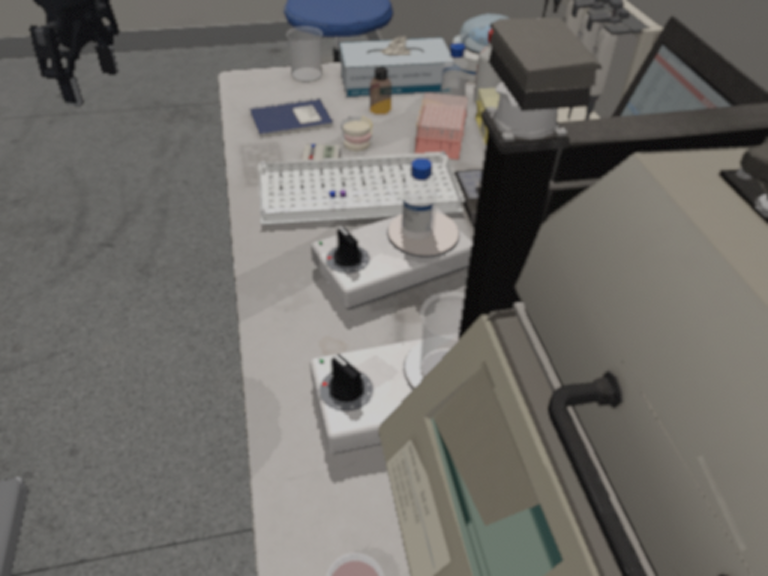

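The beaker's stirrer is the right one in the top view, with its knob near (460,338) in the 768-wide picture. The bottle is on the left stirrer. Next I'll crop the knob.

```bash
cat > h.py <<'E'
import numpy as np, cv2, pickle
def ray(d,u,v):
    K=np.array([[d["fx"],0,d["cx"]],[0,d["fy"],d["cy"]],[0,0,1.]])
    p=cv2.undistortPoints(np.array([[[u,v]]],float),K,np.array(d["D"],float)).ravel()
    R=cv2.Rodrigues(np.array(d["rvec"],float))[0]; t=np.array(d["tvec"],float).ravel()
    return -R.T@t, R.T@np.array([p[0],p[1],1.])
def at(d,u,v,z):
    c,r=ray(d,u,v); return c+r*(z-c[2])/r[2]
def proj(d,P):
    K=np.array([[d["fx"],0,d["cx"]],[0,d["fy"],d["cy"]],[0,0,1.]])
    return cv2.projectPoints(np.array(P,float).reshape(-1,1,3),np.array(d["rvec"],float),np.array(d["tvec"],float),K,np.array(d["D"],float))[0].reshape(-1,2)
E
python3 - <<'E'
from h import *
t=pickle.load(open("top0.pkl","rb")); s=pickle.load(open("side0.pkl","rb"))
a=cv2.resize(t["image"][140:250,270:340],None,fx=5.4,fy=5.4,interpolation=cv2.INTER_CUBIC)
b=cv2.resize(s["image"][225:300,200:270],None,fx=5.4,fy=5.4,interpolation=cv2.INTER_CUBIC)
c=np.zeros((600,780,3),np.uint8); c[:a.shape[0],:a.shape[1]]=a; c[:b.shape[0],390:390+b.shape[1]]=b
cv2.imwrite("pics/crop.png",c)
for z in(0.054,0.088): print(at(t,460/1.5,338/1.5,z))
print(ray(t,300,200)[0],ray(s,300,200)[0])
E
```

```text
[0.50992125 0.17135509 0.054     ]
[0.50989445 0.17586518 0.088     ]
[0.50920832 0.29134694 0.95857765] [ 0.43697522 -0.31836767  0.66395265]
```

View pics/crop.png

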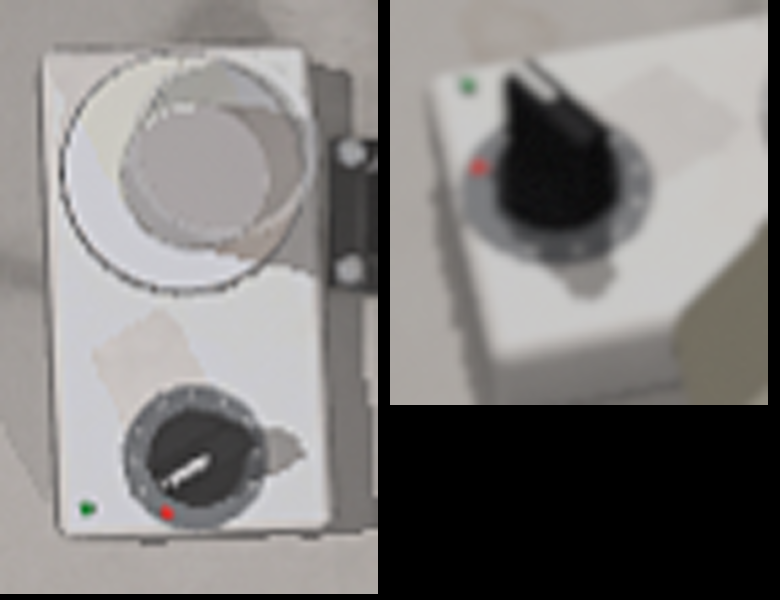

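Run:
```python
from h import *
t=pickle.load(open("top0.pkl","rb")); s=pickle.load(open("side0.pkl","rb"))
T=lambda u,v,z:at(t,270+u/5.4,140+v/5.4,z)
S=lambda u,v,z:at(s,200+(u-390)/5.4,225+v/5.4,z)
for n,p in dict(dial=T(195,457,.046),red=T(167,513,.046),po=T(165,485,.088),pi=T(208,458,.088),
  Spo=S(532,64,.088),Spi=S(556,98,.088),Sfar=S(598,132,.088),Sred=S(479,168,.046),Sdial=S(557,195,.046),
  bl=T(62,533,.045),br=T(328,530,.045),tl=T(45,48,.045),tr=T(308,46,.045),beak=T(198,165,.051),rim=T(217,150,.144)).items(): print(n,p.round(4))
```

```text
dial [0.5116 0.1716 0.046 ]
red [0.4874 0.1836 0.046 ]
po [0.4999 0.1895 0.088 ]
pi [0.5111 0.1717 0.088 ]
Spo [0.5079 0.1868 0.088 ]
Spi [0.5129 0.1717 0.088 ]
Sfar [0.5232 0.1559 0.088 ]
Sred [0.489 0.183 0.046]
Sdial [0.5119 0.1674 0.046 ]
bl [0.4784 0.2288 0.045 ]
br [0.4804 0.1136 0.045 ]
tl [0.6898 0.2373 0.045 ]
tr [0.6923 0.1211 0.045 ]
beak [0.6379 0.1709 0.051 ]
rim [0.6307 0.1758 0.144 ]
```

```bash
cat > go.py <<'E'
# print remaining shift in tool axes to target and yaw
import sys,numpy as np; from scipy.spatial.transform import Rotation as R
from station import ctrl
x,y,z,a=map(float,sys.argv[1:])
o=ctrl.get_obs(); M=R.from_rotvec(o["tool_rot"]).as_matrix()
yaw=np.degrees(np.arctan2(M[1,1],M[0,1]))
print("t",o["t"],"pos",np.round(o["tool_pos"],4),"ydir",yaw.round(2),"zaxis",M[:,2].round(4))
print("shift",(M.T@(np.array([x,y,z])-o["tool_pos"])).round(4),"turnz",np.radians(yaw-a).round(4),"F",np.round(o["contact_force"],1),"open",o["opening"],o["grip_force"],"q",np.round(o["q"],2))
E
python3 -m jog '[[[-0.03,-0.02,0],[0,0,0]],[[-0.07,-0.046,0],[0,0,0]],[[-0.11,-0.072,0],[0,0,0]],[[-0.15,-0.098,0],[0,0,0]],[[-0.19,-0.124,0],[0,0,0]]]' 0.6 30
python3 -m jog '[[[-0.04,-0.026,0],[0,0,0]],[[-0.08,-0.052,0],[0,0,0]],[[-0.12,-0.078,0],[0,0,0]],[[-0.15,-0.098,0],[0,0,0]],[[-0.17,-0.11,0],[0,0,0]]]'
python3 -m jog '[[[0,0,0],[0,0,0.131]],[[0,0,0],[0,0,0.262]],[[0,0,0],[0,0,0.393]],[[0,0,0],[0,0,0.524]],[[0,0,0],[0,0,0.655]]]'
python3 -m jog '[[[0,0,0],[0,0,0]],[[0,0,0],[0,0,0]]]'
python3 go.py 0.512 0.171 0.061 29
```

```text
t: 0.6
tool_pos: [0.3735, 0.3828, 0.1911]
tool_rot: [-0.635, -3.076, 0.001]
contact_force: [0.1, 0.5, 0.3]
opening: 0.0511
grip_force: 0.0
t: 1.1
tool_pos: [0.4863, 0.2137, 0.1911]
tool_rot: [-0.64, -3.075, 0.001]
contact_force: [0.7, 0.7, 0.1]
opening: 0.0514
grip_force: 0.0
t: 1.6
tool_pos: [0.4852, 0.216, 0.1909]
tool_rot: [-1.599, -2.703, 0.001]
contact_force: [-1.1, -0.9, 0.2]
opening: 0.0513
grip_force: 0.0
t: 1.8
tool_pos: [0.4853, 0.2161, 0.1912]
tool_rot: [-1.588, -2.71, 0.001]
contact_force: [0.8, -0.4, 0.4]
opening: 0.0511
grip_force: 0.0
t 1.8 pos [0.4853 0.2161 0.1912] ydir 29.26 zaxis [-7.e-04 -2.e-04 -1.e+00]
shift [-0.0524  0.0014  0.1302] turnz 0.0045 F [ 0.8 -0.4  0.4] open 0.05109867081814834 0.0 q [ 0.28 -0.17  1.83 -0.    1.49 -0.23]
```

```bash
python3 -m jog '[[[-0.025,0,0],[0,0,0]],[[-0.052,0.001,0.01],[0,0,0]],[[-0.052,0.001,0.04],[0,0,0]],[[-0.052,0.001,0.075],[0,0,0]],[[-0.052,0.001,0.075],[0,0,0]]]'
python3 go.py 0.512 0.171 0.061 29
python3 - <<'E'
from h import *; from station import optics
t=optics.get_image("top"); s=optics.get_image("side")
a=cv2.resize(t["image"][140:250,270:340],None,fx=5.4,fy=5.4,interpolation=cv2.INTER_CUBIC)
b=cv2.resize(s["image"][200:300,190:262],None,fx=5.4,fy=5.4,interpolation=cv2.INTER_CUBIC)
c=np.zeros((600,780,3),np.uint8); c[:a.shape[0],:a.shape[1]]=a; c[:b.shape[0],390:390+b.shape[1]]=b[:,:390]
cv2.imwrite("pics/crop2.png",c)
E
```

```text
t: 2.3
tool_pos: [0.5076, 0.1702, 0.1108]
tool_rot: [-1.586, -2.702, 0.011]
contact_force: [-0.7, -0.4, -1.0]
opening: 0.0513
grip_force: 0.0
t 2.3 pos [0.5076 0.1702 0.1108] ydir 29.19 zaxis [-0.0107 -0.002  -0.9999]
shift [-0.0016  0.0048  0.0498] turnz 0.0033 F [-0.7 -0.4 -1. ] open 0.05129051432975334 0.0 q [ 0.18 -0.09  1.89  0.    1.35 -0.32]
```

View pics/crop2.png

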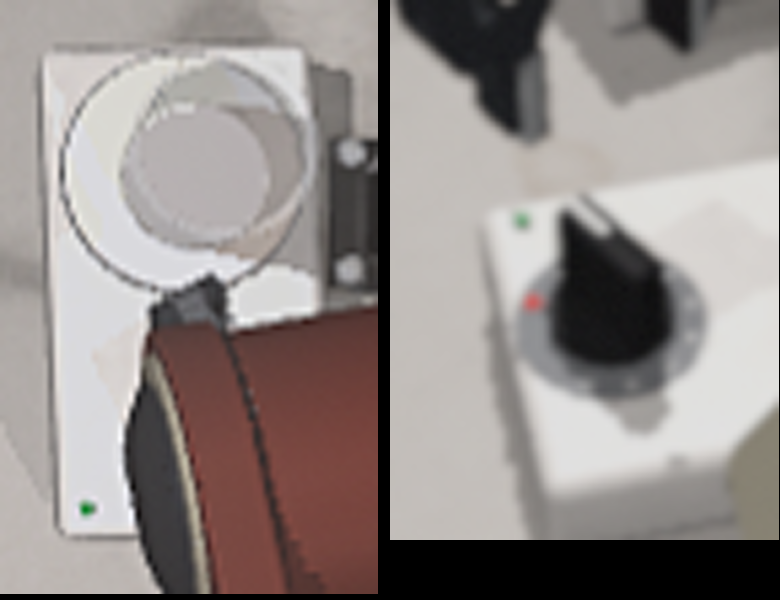

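The top view hides the knob under the wrist. In the side view the fingertips, at about (535,130) and (690,50), straddle the bar, whose centre is near (610,235). Nothing is touching, so I'll descend.

```bash
python3 -m jog '[[[0,0,0],[0,0,0]],[[0,0,0],[0,0,0]]]'; python3 go.py 0.512 0.171 0.061 29
```

```text
t: 2.6
tool_pos: [0.5132, 0.1717, 0.1191]
tool_rot: [1.589, 2.706, 0.004]
contact_force: [-0.0, -0.8, 1.4]
opening: 0.0511
grip_force: 0.0
t 2.6 pos [0.5132 0.1717 0.1191] ydir 29.15 zaxis [ 3.9e-03  7.0e-04 -1.0e+00]
shift [ 0.0001 -0.0016  0.0581] turnz 0.0026 F [-0.  -0.8  1.4] open 0.051112179225440396 0.0 q [ 0.19 -0.1   1.88 -0.    1.35 -0.32]
```

```bash
python3 -m jog '[[[0,-0.001,0.015],[0,0,0]],[[0,-0.001,0.03],[0,0,0]],[[0,-0.001,0.045],[0,0,0]],[[0,-0.001,0.056],[0,0,0]],[[0,-0.001,0.056],[0,0,0]]]'
python3 -m jog '[[[0,0,0],[0,0,0]],[[0,0,0],[0,0,0]]]' 
python3 go.py 0.512 0.171 0.061 29
python3 -m jog '[[[0,0,0],[0,0,0]],[[0,0,0],[0,0,0]],[[0,0,0],[0,0,0]],[[0,0,0],[0,0,0]]]' 0 30
python3 go.py 0.512 0.171 0.061 29
```

```text
t: 3.1
tool_pos: [0.5086, 0.1703, 0.0573]
tool_rot: [-1.59, -2.705, 0.006]
contact_force: [-0.0, -0.6, -0.1]
opening: 0.0512
grip_force: 0.0
t: 3.3
tool_pos: [0.5115, 0.1708, 0.0613]
tool_rot: [1.592, 2.708, 0.001]
contact_force: [0.2, 0.1, 0.1]
opening: 0.0513
grip_force: 0.0
t 3.3 pos [0.5115 0.1708 0.0613] ydir 29.1 zaxis [ 1.2e-03  2.0e-04 -1.0e+00]
shift [-0.0001  0.0006  0.0003] turnz 0.0018 F [0.2 0.1 0.1] open 0.05131835947398793 0.0 q [ 0.18 -0.03  1.93 -0.    1.25 -0.32]
t: 3.7
tool_pos: [0.5109, 0.1708, 0.0608]
tool_rot: [1.592, 2.708, 0.0]
contact_force: [0.6, -0.3, -0.3]
opening: -0.0003
grip_force: 0.0
t 3.7 pos [0.5109 0.1708 0.0608] ydir 29.11 zaxis [ 4.e-04  1.e-04 -1.e+00]
shift [-0.0003  0.001  -0.0002] turnz 0.0019 F [ 0.6 -0.3 -0.3] open -0.0002580701497173492 0.0 q [ 0.18 -0.03  1.93  0.    1.25 -0.32]
```

The fingers closed on nothing, so I need a picture.

```bash
cat > look.py <<'E'
import sys; from h import *; from station import optics
t=optics.get_image("top"); s=optics.get_image("side")
pickle.dump((t,s),open("last.pkl","wb"))
a=cv2.resize(t["image"][140:250,270:340],None,fx=5.4,fy=5.4,interpolation=cv2.INTER_CUBIC)
b=cv2.resize(s["image"][200:300,190:262],None,fx=5.4,fy=5.4,interpolation=cv2.INTER_CUBIC)
c=np.zeros((600,780,3),np.uint8); c[:a.shape[0],:a.shape[1]]=a; c[:b.shape[0],390:390+b.shape[1]]=b[:,:390]
cv2.imwrite(sys.argv[1],c)
E
python3 look.py pics/c3.png
```

```text
(no output)
```

View pics/c3.png

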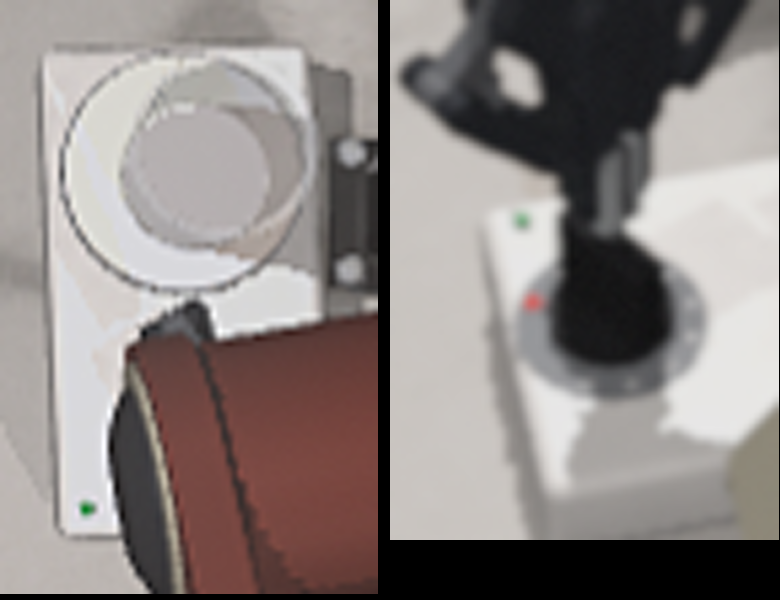

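Run:
```python
from h import *
t,s=pickle.load(open("last.pkl","rb"))
f=lambda p:((proj(s,p)-[190,200])*5.4+[390,0]).round(0).tolist()
print("tcp",f([.5109,.1708,.0608]),f([.511,.171,.09]),f([.511,.171,.054]))
# knob predicted: pointer end & far end at top, ang 119
e=np.array([np.cos(np.radians(119)),np.sin(np.radians(119))])*.02
for z in(.088,.054): print(z,f([.512+e[0],.171+e[1],z]),f([.512-e[0],.171-e[1],z]))
```

```text
tcp [[605.0, 293.0]] [[604.0, 231.0]] [[606.0, 306.0]]
0.088 [[567.0, 198.0]] [[649.0, 274.0]]
0.054 [[570.0, 268.0]] [[649.0, 344.0]]
```

Run:
```python
from h import *
t,s=pickle.load(open("top0.pkl","rb")),pickle.load(open("side0.pkl","rb"))
c=np.array([.2475,.573,.1905]); y=np.array([.397,.918,0])
for z in(.1905,.2035,.233):
  for k in(-.042,.042):
    p=c+k*y; p[2]=z; print(z,k,"side768",(proj(s,p)*1.5).round(0),"top768",(proj(t,p)*1.5).round(0))
c=np.array([.5125,.171,.12]); y=np.array([.874,.485,0])
for z in(.115,.125,.15):
  for k in(-.0255,.0255):
    p=c+k*y; p[2]=z; print(z,k,"crop2",((proj(s,p)-[190,200])*5.4+[390,0]).round(0))
a=cv2.resize(s["image"][0:75,10:90],None,fx=6,fy=6,interpolation=cv2.INTER_CUBIC)
t,s=pickle.load(open("last.pkl","rb"))
b=cv2.resize(s["image"][170:270,195:245],None,fx=6,fy=6,interpolation=cv2.INTER_CUBIC)
q=np.zeros((600,790,3),np.uint8); q[:450,:480]=a; q[:,490:]=b; q=np.clip((q/255.)**.5*255,0,255).astype(np.uint8)
cv2.imwrite("pics/c4.png",q)
```

```text
0.1905 -0.042 side768 [[ 88. 140.]] top768 [[195. 546.]]
0.1905 0.042 side768 [[118. 110.]] top768 [[139. 518.]]
0.2035 -0.042 side768 [[ 85. 131.]] top768 [[192. 549.]]
0.2035 0.042 side768 [[116. 102.]] top768 [[135. 521.]]
0.233 -0.042 side768 [[ 78. 111.]] top768 [[185. 558.]]
0.233 0.042 side768 [[110.  82.]] top768 [[126. 528.]]
0.115 -0.0255 crop2 [[541. 217.]]
0.115 0.0255 crop2 [[672. 136.]]
0.125 -0.0255 crop2 [[539. 195.]]
0.125 0.0255 crop2 [[672. 114.]]
0.15 -0.0255 crop2 [[536. 137.]]
0.15 0.0255 crop2 [[673.  56.]]
```

View pics/c4.png

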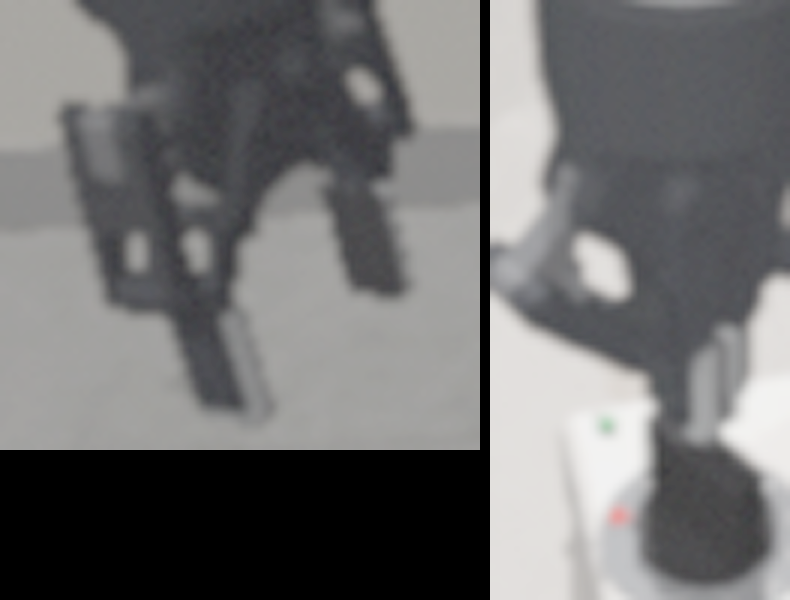

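Both cameras put the fingertips about 28 mm higher than reported. Tips are at about (700,440) in the crop, z≈0.088, just above the bar. So I'll open and go down in small steps, watching the force.

```bash
python3 -m jog '[[[0,0,0],[0,0,0]],[[0,0,0],[0,0,0]],[[0,0,0],[0,0,0]]]' 0.6 30
python3 -m jog '[[[0,0,0.004],[0,0,0]],[[0,0,0.008],[0,0,0]],[[0,0,0.012],[0,0,0]],[[0,0,0.012],[0,0,0]],[[0,0,0.012],[0,0,0]]]' | grep -E "pos|force"
python3 -m jog '[[[0,0,0.004],[0,0,0]],[[0,0,0.008],[0,0,0]],[[0,0,0.012],[0,0,0]],[[0,0,0.012],[0,0,0]],[[0,0,0.012],[0,0,0]]]' | grep -E "pos|force"
python3 look.py pics/c5.png
```

```text
t: 4.1
tool_pos: [0.5108, 0.1707, 0.0606]
tool_rot: [-1.592, -2.708, 0.0]
contact_force: [1.3, -0.1, 0.7]
opening: 0.0429
grip_force: 0.0
tool_pos: [0.5106, 0.1707, 0.0483]
contact_force: [-0.3, 0.8, -0.0]
grip_force: 0.0
tool_pos: [0.5107, 0.1707, 0.0364]
contact_force: [0.1, 0.3, 0.7]
grip_force: 0.0
```

View pics/c5.png

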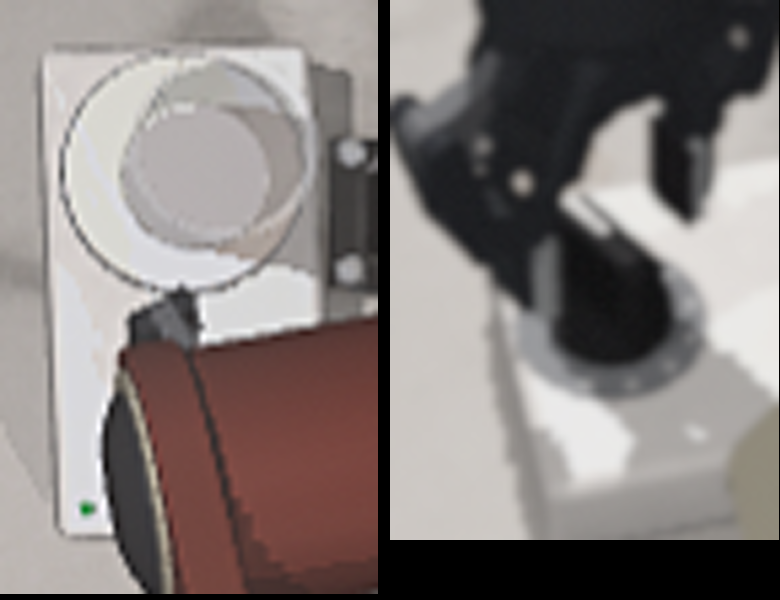

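The fingers now straddle the bar, with tips at about (545,315) and (690,220) and no contact. I'll lower 3 mm more and close.

```bash
python3 -m jog '[[[0,0,0.003],[0,0,0]],[[0,0,0.003],[0,0,0]],[[0,0,0.003],[0,0,0]],[[0,0,0.003],[0,0,0]],[[0,0,0.003],[0,0,0]]]' 0 30
python3 -m jog '[[[0,0,0],[0,0,0]],[[0,0,0],[0,0,0]]]'
python3 go.py 0.512 0.171 0.033 29
```

```text
t: 5.7
tool_pos: [0.5123, 0.1712, 0.0338]
tool_rot: [1.591, 2.706, 0.005]
contact_force: [5.0, 2.3, -3.3]
opening: 0.0126
grip_force: 33.7
t: 5.9
tool_pos: [0.5124, 0.1713, 0.0338]
tool_rot: [1.591, 2.706, 0.005]
contact_force: [5.7, 1.7, -4.0]
opening: 0.0129
grip_force: 33.7
t 5.9 pos [0.5124 0.1713 0.0338] ydir 29.09 zaxis [ 0.0038  0.0014 -1.    ]
shift [-0.     -0.0004  0.0008] turnz 0.0015 F [ 5.7  1.7 -4. ] open 0.01292586369839636 33.737048506736755 q [ 0.18  0.    1.94  0.    1.19 -0.32]
```

```bash
cat > w.py <<'E'
from station import ctrl; import numpy as np; o=ctrl.get_obs(); print("tq",np.round(o["wrist_torque"],2))
E
python3 w.py
python3 -m jog '[[[0,0.0015,0],[0,0,-0.07]],[[0,0.0015,0],[0,0,-0.15]],[[0,0.0015,0],[0,0,-0.23]],[[0,0.0015,0],[0,0,-0.3]],[[0,0.0015,0],[0,0,-0.3]]]'|grep -E "pos|force"
python3 go.py 0.512 0.171 0.033 62;python3 w.py
python3 -m jog '[[[0,0,0],[0,0,-0.05]],[[0,0,0],[0,0,-0.1]],[[0,0,0],[0,0,-0.15]],[[0,0,0],[0,0,-0.2]],[[0,0,0],[0,0,-0.2]]]'|grep -E "pos|force"
python3 go.py 0.512 0.171 0.033 62;python3 w.py
```

```text
tq [ 0.36 -0.8  -0.02]
tool_pos: [0.5125, 0.1713, 0.0338]
contact_force: [2.3, -0.7, -0.6]
grip_force: 34.2
t 6.4 pos [0.5125 0.1713 0.0338] ydir 46.29 zaxis [ 8.e-04 -3.e-04 -1.e+00]
shift [ 0.0002 -0.0006  0.0008] turnz -0.2741 F [ 2.3 -0.7 -0.6] open 0.01334297207830817 34.2325222492218 q [ 0.19  0.    1.94 -0.    1.2  -0.62]
tq [-0.06 -0.12  0.08]
tool_pos: [0.5126, 0.1714, 0.0338]
contact_force: [2.1, 0.3, -0.6]
grip_force: 34.2
t 6.9 pos [0.5126 0.1714 0.0338] ydir 57.68 zaxis [ 1.e-03 -2.e-04 -1.e+00]
shift [ 0.0003 -0.0006  0.0008] turnz -0.0754 F [ 2.1  0.3 -0.6] open 0.013233798209135278 34.18969988822937 q [ 0.19  0.    1.94 -0.    1.2  -0.82]
tq [-0.15 -0.23  0.04]
```

Still turning freely at 0.50 rad. I'll go on in small steps until the torque rises.

```bash
python3 -m jog '[[[0,0,0],[0,0,-0.03]],[[0,0,0],[0,0,-0.06]],[[0,0,0],[0,0,-0.06]]]'|grep -E "pos"
python3 go.py 0.512 0.171 0.033 62|head -1;python3 w.py
python3 -m jog '[[[0,0,0],[0,0,-0.03]],[[0,0,0],[0,0,-0.06]],[[0,0,0],[0,0,-0.06]]]'|grep -E "pos"
python3 go.py 0.512 0.171 0.033 62|head -1;python3 w.py
```

```text
tool_pos: [0.5126, 0.1714, 0.0337]
t 7.2 pos [0.5126 0.1714 0.0337] ydir 61.21 zaxis [ 1.e-03 -1.e-04 -1.e+00]
tq [-0.26 -0.44  0.04]
tool_pos: [0.5127, 0.1714, 0.0338]
t 7.5 pos [0.5127 0.1714 0.0338] ydir 64.54 zaxis [ 1.1e-03  5.0e-04 -1.0e+00]
tq [-0.19 -0.64 -0.73]
```

```bash
python3 -m jog '[[[0,0,0],[0,0,-0.02]],[[0,0,0],[0,0,-0.02]],[[0,0,0],[0,0,-0.02]]]'|grep -E "pos"
python3 go.py 0.512 0.171 0.033 62;python3 w.py
```

```text
tool_pos: [0.5126, 0.1714, 0.0338]
t 7.8 pos [0.5126 0.1714 0.0338] ydir 65.71 zaxis [ 1.e-03  3.e-04 -1.e+00]
shift [ 0.0004 -0.0006  0.0008] turnz 0.0648 F [ 5.3 -0.3 -3.1] open 0.013079668778290839 44.01675167726353 q [ 0.18  0.    1.94  0.    1.2  -0.96]
tq [-0.25 -0.83 -1.13]
```

Torque is building against the stop, so the knob is there. Release, rise and check.

```bash
python3 -m jog '[[[0,0,0],[0,0,0]],[[0,0,0],[0,0,0]],[[0,0,0],[0,0,0]],[[0,0,0],[0,0,0]]]' 0.6 30|grep -E "opening|force"
python3 -m jog '[[[0,0,-0.015],[0,0,0]],[[0,0,-0.035],[0,0,0]],[[0,0,-0.06],[0,0,0]],[[0,0,-0.09],[0,0,0]],[[0,0,-0.12],[0,0,0]]]'|grep -E "pos|force"
python3 -m jog '[[[0.03,0.03,0],[0,0,0]],[[0.06,0.06,0],[0,0,0]],[[0.09,0.09,0],[0,0,0]],[[0.12,0.12,0],[0,0,0]],[[0.14,0.14,0],[0,0,0]]]'|grep -E "pos|force"
python3 -m jog '[[[0,0,0],[0,0,0]],[[0,0,0],[0,0,0]],[[0,0,0],[0,0,0]]]'|grep -E "pos|force"
python3 look.py pics/c6.png
```

```text
contact_force: [-0.0, 0.9, -0.6]
opening: 0.0513
grip_force: 0.0
tool_pos: [0.512, 0.1714, 0.1558]
contact_force: [0.0, 0.0, 0.9]
grip_force: 0.0
tool_pos: [0.4409, 0.3589, 0.1552]
contact_force: [0.4, -0.1, 0.3]
grip_force: 0.0
tool_pos: [0.4424, 0.3558, 0.1542]
contact_force: [-0.2, 0.2, 0.3]
grip_force: 0.0
```

View pics/c6.png

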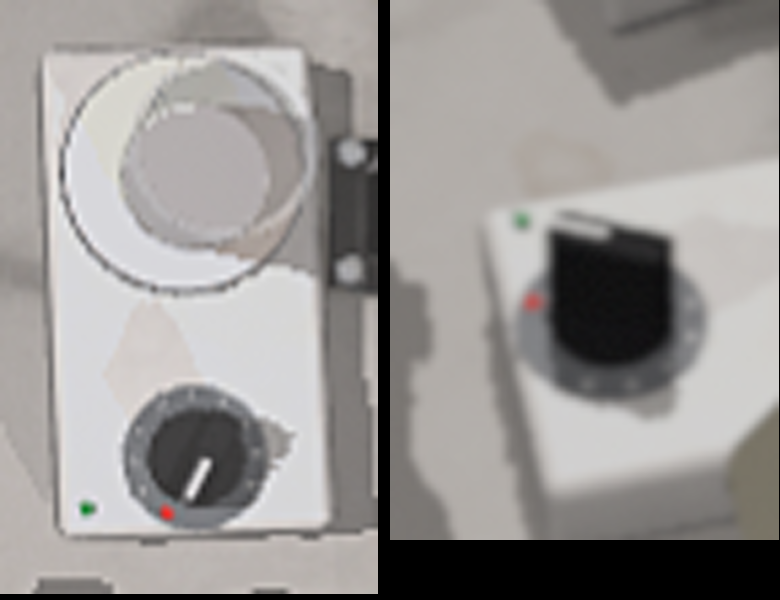

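The pointer line, (208,460) to (187,500), now aims at the red dot at (167,513). The beaker hasn't moved, and the gripper is clear.

```bash
python3 -c "
from station import job; print(job.finish_job())"
```

```text
the job is handed in; nothing more can be done
None
```

The knob on the beaker's stirrer is turned anticlockwise onto its off stop, pointer at the red dot, and released; the beaker hasn't moved, I never touched the other stirrer's knob, and the job is handed in after about 10 s of robot time.

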